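# Top up the spring-fed spacer magazine

### The arm

A 6-joint arm with a two-finger parallel gripper is mounted at the origin on a cart in front of the work surface, level with it; the furniture and walls round the work are solid. World frame = base frame: x ahead of the robot, y to its left, z up, the work surface at z = 0. Lengths are in mm, angles in rad, forces in N, time in s.
With the tool pointing down it reaches from about 350 to 775 mm from the base axis. Payload 7.3 kg.
Tool frame: the origin (TCP) lies midway between the tips of the shut fingers; the grasp point (between the pads) lies 19 mm behind it; z points along the fingers, y is the line along which they close (so a half turn about z gives the same grasp; the last joint's range is limited). The gripper opens to 92 mm and grips with 3 to 60 N. Pads are 19 mm wide; open, the fingers measure 130 mm over their backs; the gripper's body (75 mm by 190 mm) begins 47 mm behind the grasp point.
Start: joints at [-1.299, 0.342, 1.524, -0, 1.275, -0.146], TCP at [213.043, -479.852, 226.741] pointing down, gripper open.
Joint ranges: [-2.53, 2.53], [-0.77, 2.02], [0.04, 2.7], [-1, 4.14], [0.28, 2.66], [-3.11, 3.11]. Speed limits (rad/s): [2.57, 2.57, 3.14, 3.14, 3.14, 3.14].

### API

Orientations are given as [roll, pitch, yaw] about the fixed x, y, z axes, in that order (R = Rz(yaw) Ry(pitch) Rx(roll)).
In Python, from plant import * gives the robot as it stands.
- The arm moves only by the tool step_arm, never from a script. Its argument "deltas" is one flat list of numbers, 5 for each row, row after row: the shift along the world's x, y, z in mm, then the turn about the world's z in degrees, then the finger opening in mm, from 0 to 91.8. In form: [tx, ty, tz, turn, gripper, tx, ty, tz, turn, gripper, ...]. A call has exactly 10 rows; each row shifts and turns the commanded pose from where the row before left it; what a row does not reach is not made up. A row lasts 1/8 s, in which the tool goes at most 62.5 mm and 10.7 degrees, less where a joint would pass 70% of its speed; a pose out of reach is approached as far as the arm can. A call is refused whole if a number of a shift passes 62.5 or a number of a turn 10.7, either way. A call with a gripper value outside its range is refused whole. The fingers move at their own pace and stop on an object; the grip force is fixed at half the most. Time passes only in rows, so rows that do not move let the fingers close, or fill a call up. It gives the time, the measured TCP pose, the force, the opening and the grip force at its end, in the units of the state.
- get_obs(): the state, without advancing time (a new reading comes with each control period).
- capture(name): name is "scene" or "top" or "wrist"; returns the picture (480x640x3 uint8, red, green, blue); there is no depth.
- camera_params(name): a dict with "mtx" (3x3 intrinsics, pixels), "rvec" (rotation vector, rad) and "tvec" (3), from world to camera coordinates, as OpenCV has them. Camera axes: x right, y down, z forward; pixel columns grow to the right and rows downward; lengths in mm; the calibration is good to about 2 mm. A picture is of the moment at which its call begins: read the wrist's pose just before it. camera_params takes no time and is no camera call; for the wrist camera it gives the pose at the moment of the call.
- close_job(): hands the job in; it is judged then, once.
The state is a dict: "time": time; "joint_positions": joint angles; "dq": joint speeds; "tau": joint torques, N m; "tool_pos": TCP position; "tcp_rot": TCP orientation; "contact_force": force on the tool from outside, world axes, zero at the start; "moment": the same for the moment, N m; "grip_width": finger opening in mm; "finger_force": force on a finger pad.
Only numpy, scipy, OpenCV 4.12 (cv2) and the standard library are available. Lean on these libraries where they do the work, as an engineer would, in place of code of your own. Each camera call takes 0.05 s, during which the arm holds its last target. There are 200 camera calls.

### The job

Top up the spring-fed magazine with the loose spacer block that matches the one already in it: set the block flat in the flared mouth, lengthwise, and press it straight down past the two sprung lips until they snap shut over it. It must end up held under the lips, lying flat on top of the block already there.

Things in the scene. Friction and masses are not known exactly. Their poses are not given: they have to be found in the camera images.
- magazine: Fixed open-topped aluminium magazine, 100 x 160 mm plywood base. Origin: base centre on the bench; x short way, y long way, z up. Channel 58 (x) by 96 (y) mm inside; its corners flare 8 mm outward from z 109 to 134. Long sides have 70 mm wide windows above z 60: finger room. A block set in the mouth rests on the sprung lips, underside at about z 102; its weight does not pass them.
- lip_level (a point): On the magazine's axis, at the underside of the shut lips (z 93.5 mm). Lips: sprung steel slides, 32 mm wide, at both y ends, bevelled above, tips 72 mm apart. 5 to 12 N on the block's middle pushes it through; they snap shut over it once its top is 4 mm below this point (12 mm: follower bottoms). Let go, the sprung follower lifts it back up against the lips. Closed fingers fit between them.
- spare_block: Loose oak spacer block lying flat on the bench, 50 x 90 x 28 mm (x, y, z), about 90 g. Origin: centre of its underside; y along its length. Same size as the block in the magazine. Near it lie a smaller wood offcut (45 x 60 x 22 mm) and a brown cork sanding block wrapped in grey abrasive (60 x 110 x 30 mm), which do not belong in it.
- loaded_block: Oak spacer block, 50 x 90 x 28 mm, already in the magazine, its top pressed up against the lips by the sprung follower. Origin: centre of its underside; y along its length. The new block goes on top of it and pushes it 28 mm lower.
Not all that is in view belongs to the job. What is shaped like the spare_block but blue is not meant.

How it is judged:
By the outcome, as a careful person would: the job done as asked, in the order asked, and still so for the second after the job is handed in, with the robot touching nothing.
It also fails if it takes over 38 s, if anything falls off the work surface, if the arm or the gripper's body presses on something with over 40 N, if the wrist force passes 120 N, or if a joint passes its speed limit or range.

## Working session

There is one attempt and no reset: what is moved stays moved. The work goes in short steps, Python scripts to look and compute and a tool call to move; the robot and the scene stay as the last step left them, time stands still between calls to the robot, and variables do not carry over. Pictures are saved under pics/ and viewed, at most 10 in all, crops included, and the job is handed in when it is done.

Besides the shell and the picture viewer there is one more tool, called after ">>>" as name(argument=value, ...) on one line, values as JSON. step_arm: Moves the arm, as the interface text tells. Its arguments: {"type":"object","properties":{"deltas":{"type":"array","items":{"type":"number"}}},"required":["deltas"]}

```bash
mkdir -p pics; python3 - <<'E'
from plant import *
import cv2
for n in ("scene","top"):
    im=capture(n); cv2.imwrite(f"pics/{n}0.png",im[:,:,::-1]); p=camera_params(n); print(n,p)
o=get_obs(); print(o)
E
```

```text
scene {'mtx': array([[614.4916227,   0.       , 320.4448723],
       [  0.       , 614.4916227, 242.3553043],
       [  0.       ,   0.       ,   1.       ]]), 'rvec': array([ 1.88370424, -1.02841578,  0.6244144 ]), 'tvec': array([-323.14691041,  270.2608879 ,  950.16117881])}
top {'mtx': array([[536.94156087,   0.        , 321.32630479],
       [  0.        , 536.94156087, 233.59839498],
       [  0.        ,   0.        ,   1.        ]]), 'rvec': array([ 2.13449795, -2.13987839,  0.17915103]), 'tvec': array([ -61.41410442,  491.36055004, 1107.65345622])}
{'time': 0.1, 'joint_positions': array([-1.29898025e+00,  3.42631913e-01,  1.52491996e+00, -3.71032401e-05,
        1.27537147e+00, -1.45985740e-01]), 'dq': array([-0.00092074, -0.00163626, -0.00181369, -0.00066235,  0.00038873,
       -0.00026276]), 'tau': array([ 2.11248647e-03, -4.32004094e+01, -2.44693172e+01,  7.19942339e-02,
        5.25995472e-02, -3.97578367e-05]), 'tool_pos': array([ 212.94026713, -479.48757477,  226.12595386]), 'tcp_rot': array([-3.14027096e+00, -1.58467965e-04,  4.17812535e-01]), 'contact_force': array([0.37659171, 0.07307841, 0.3803924 ]), 'moment': array([ 0.00491279, -0.00211138, -0.04046591]), 'finger_force': 0.0, 'grip_width': 91.9494236030981}
```

View pics/top0.png

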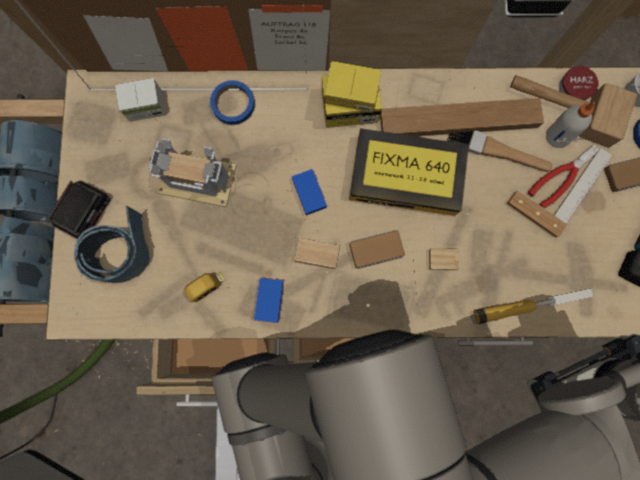

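View pics/scene0.png

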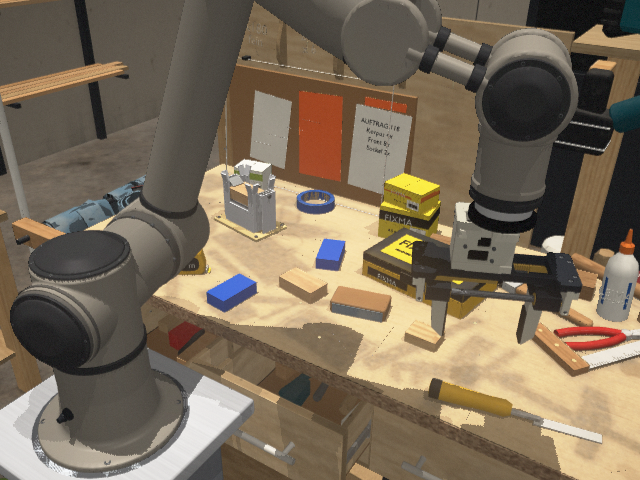

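The top view shows the spare block at about (317,252), the cork block at (376,249), the offcut at (444,259) and the magazine at about (190,170). I'll enlarge a crop to get exact corners.

```bash
cat > h.py <<'E'
import numpy as np, cv2
def ray(p,uv):
    R=cv2.Rodrigues(p["rvec"])[0]; c=-R.T@p["tvec"]
    n=cv2.undistortPoints(np.array(uv,float).reshape(-1,1,2),p["mtx"],None)[:,0]
    return c,np.c_[n,np.ones(len(n))]@R
def plane(p,uv,z):
    c,d=ray(p,uv); return c+d*((z-c[2])/d[:,2])[:,None]
def proj(p,X): return cv2.projectPoints(np.array(X,float).reshape(-1,1,3),p["rvec"],p["tvec"],p["mtx"],None)[0][:,0]
E
python3 - <<'E'
import cv2,numpy as np
a=cv2.imread("pics/top0.png")
m=cv2.resize(a[130:215,140:245],None,fx=6,fy=6,interpolation=cv2.INTER_CUBIC)
b=cv2.resize(a[225:280,285:350],None,fx=6,fy=6,interpolation=cv2.INTER_CUBIC)
cv2.imwrite("pics/m1.png",m)
cv2.imwrite("pics/b1.png",b)
E
```

```text
(no output)
```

View pics/m1.png

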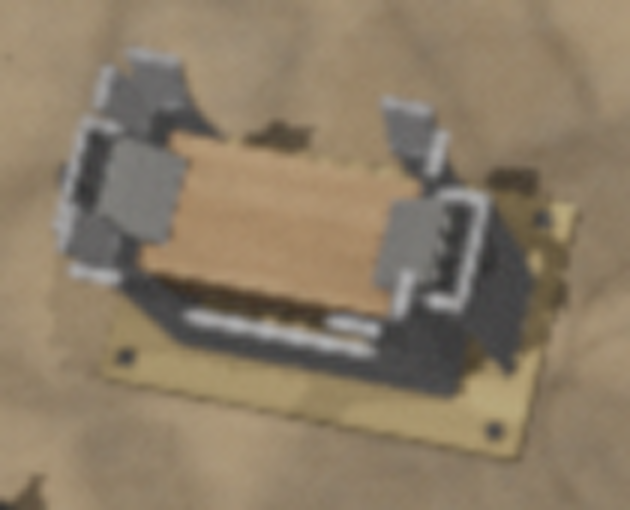

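View pics/b1.png

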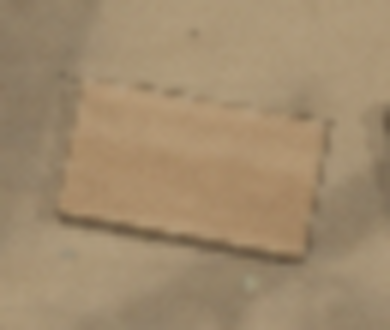

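The first crop shows the magazine with its lips: tips run (187,150)–(165,243) on the left and (392,200)–(375,270) on the right, with flare corners around the rim. The second shows the spare block's top corners at (80,82), (328,122), (307,252) and (62,212).

```bash
python3 - <<'E'
from plant import *
from h import *
p=camera_params("top")
def f(pts,o): return np.array(pts,float)/6-.42+o
def rep(n,P):
    print(n,P.round(1).tolist(),"mean",P.mean(0).round(1))
B=plane(p,f([(80,82),(328,122),(307,252),(62,212)],(285,225)),28); rep("block",B)
e=lambda a:np.degrees(np.arctan2(a[1],a[0])).round(1)
print([np.linalg.norm(B[i]-B[i-1]).round(1) for i in range(4)],"long ang",e(B[0]-B[1]),e(B[3]-B[2]))
o=(140,130)
L=plane(p,f([(187,150),(165,243),(392,200),(375,270)],o),96); rep("lips",L)
C=plane(p,f([(115,50),(62,275),(445,105),(400,330)],o),134); rep("flare",C); print(e(C[0]-C[2]),e(C[1]-C[3]))
T=plane(p,f([(170,130),(145,272),(422,185),(390,315)],o),93.5); rep("loaded",T); print(e(T[0]-T[2]),e(T[1]-T[3]))
G=plane(p,f([(105,375),(520,458),(577,205)],o),12); rep("base",G);print((G[0]+G[2])/2,e(G[0]-G[1]),np.linalg.norm(G[0]-G[1]),np.linalg.norm(G[2]-G[1]))
E
```

```text
block [[483.2, -12.1, 28.0], [468.5, -101.2, 28.0], [421.7, -93.4, 28.0], [436.2, -5.9, 28.0]] mean [452.4 -53.2  28. ]
[np.float64(47.4), np.float64(90.3), np.float64(47.5), np.float64(88.7)] long ang 80.6 80.5
lips [[649.5, 250.7, 96.0], [616.2, 256.8, 96.0], [631.4, 179.0, 96.0], [606.4, 184.0, 96.0]] mean [625.9 217.6  96. ]
flare [[672.4, 265.5, 134.0], [594.2, 279.5, 134.0], [652.9, 153.9, 134.0], [575.2, 166.5, 134.0]] mean [623.6 216.3 134. ]
80.1 80.4
loaded [[657.6, 257.6, 93.5], [606.5, 264.0, 93.5], [637.6, 169.3, 93.5], [591.1, 178.9, 93.5]] mean [623.2 217.5  93.5]
77.2 79.7
base [[590.1, 301.4, 12.0], [558.4, 147.2, 12.0], [654.9, 128.5, 12.0]] mean [601.2 192.4  12. ]
[622.52666816 214.93361627  12.        ] 78.4 157.42348775774389 98.30325148218756
```

>>> step_arm(deltas=[24,42.6,0,5.7,80,24,42.6,0,5.7,80,24,42.6,0,5.7,80,24,42.6,-5,5.7,80,24,42.6,-5,5.7,80,24,42.6,-10,5.7,80,24,42.6,-15,5.7,80,24,42.6,-15,5.7,80,24,42.6,-15,5.6,80,24,42.6,-15,5.5,80])

```text
time: 1.35
tool_pos: [453.6, -52.3, 146.1]
tcp_rot: [-3.142, 0.0, 1.411]
contact_force: [0.4, -0.3, 0.3]
grip_width: 80.1
finger_force: 0.0
```

```bash
python3 - <<'E'
from plant import *
import cv2
from h import *
o=get_obs(); print(o["time"],o["tool_pos"],o["tcp_rot"],o["dq"].round(3))
p=camera_params("wrist"); im=capture("wrist"); cv2.imwrite("pics/w1.png",im[:,:,::-1]); np.savez("w1.npz",**p)
E
```

```text
1.35 [453.5605378  -52.32588689 146.1383456 ] [-3.14158049e+00  8.43074057e-05  1.41063745e+00] [ 0.868  0.391 -0.177 -0.002 -0.222  0.104]
```

View pics/w1.png

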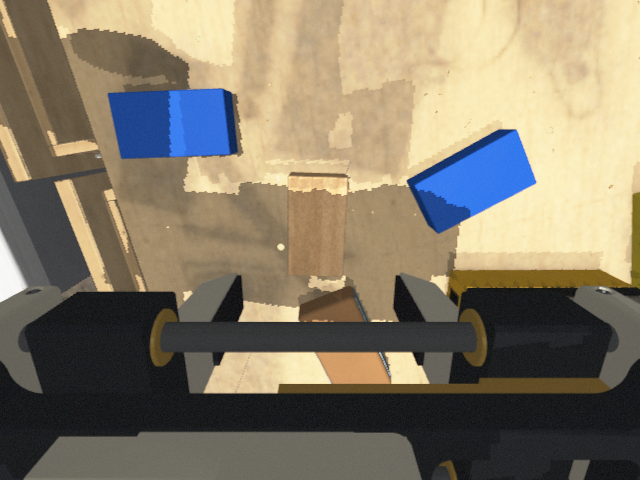

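The wrist view shows the spare block's top face between about (289,178), (348,179), (345,276) and (288,275), aligned with the tool, with the cork below it and the blue blocks clear on either side.

```bash
python3 - <<'E'
from plant import *
from h import *
p=dict(np.load("w1.npz"))
B=plane(p,[(289.5,178.5),(347.5,179.5),(345,276),(289,275)],28)
print(B.round(1),B.mean(0)); d=B[0]+B[1]-B[2]-B[3]; print(np.degrees(np.arctan2(d[1],d[0])))
o=get_obs(); print(o["time"],o["tool_pos"],np.degrees(o["tcp_rot"]),o["dq"].round(3))
im0=cv2.imread("pics/w1.png"); im=capture("wrist")[:,:,::-1]
t=im0[170:285,280:355]; r=cv2.matchTemplate(im.copy(),t,cv2.TM_CCOEFF_NORMED); print(cv2.minMaxLoc(r)[1::2])
E
```

```text
[[ 437.9   -7.1   28. ]
 [ 485.2  -15.7   28. ]
 [ 471.3 -101.9   28. ]
 [ 421.3  -92.7   28. ]] [453.90177131 -54.35181513  28.        ]
79.9271378921403
1.4 [454.54713177 -47.94830409 144.48819485] [-1.79909572e+02 -1.66086145e-01  8.11510589e+01] [-0.093 -0.038  0.037 -0.03   0.055 -0.021]
(0.827268123626709, (280, 175))
```

>>> step_arm(deltas=[0.5,0,-10,-0.5,80,0,0,-20,0,80,0,0,-25,0,80,0,0,-25,0,80,0,0,-25,0,80,0,0,-20,0,80,0,0,-10,0,80,0,0,-7.7,0,80,0,0,0,0,80,0,0,0,0,80])

```text
time: 2.7
tool_pos: [453.9, -54.0, 4.5]
tcp_rot: [3.14, 0.0, 1.399]
contact_force: [-0.2, -0.7, 0.1]
grip_width: 79.5
finger_force: 0.0
```

>>> step_arm(deltas=[0,0,0,0,40,0,0,0,0,40,0,0,0,0,40,0,0,0,0,40,0,0,0,0,40,0,0,0,0,40,0,0,10,0,40,0,0,20,0,40,0,0,25,0,40,0,0,25,0,40])

```text
time: 3.95
tool_pos: [453.5, -53.8, 85.2]
tcp_rot: [3.141, 0.0, 1.399]
contact_force: [-0.6, -0.2, -0.8]
grip_width: 49.7
finger_force: 30.0
```

>>> step_arm(deltas=[0,0,40,0,40,5,5,40,0,40,22,22,36,0,40,30,30,0,0,40,30,30,0,0,40,30,30,0,0,40,20,20,0,0,40,10,13,0,0,40,0,0,0,0,40,0,0,0,0,40])

```text
time: 5.2
tool_pos: [599.9, 95.4, 200.1]
tcp_rot: [-3.141, 0.001, 1.398]
contact_force: [-0.4, -0.0, -1.6]
grip_width: 50.1
finger_force: 30.0
```

```bash
python3 - <<'E'
from plant import *
import cv2
from h import *
o=get_obs(); print(o["time"],o["tool_pos"],o["tcp_rot"],abs(o["dq"]).max())
p=camera_params("wrist"); im=capture("wrist"); cv2.imwrite("pics/w2.png",im[:,:,::-1]); np.savez("w2.npz",**p)
E
```

```text
5.2 [599.87859127  95.41165018 200.11998812] [-3.14110048e+00  5.10988530e-04  1.39821933e+00] 0.006341585467070689
```

View pics/w2.png

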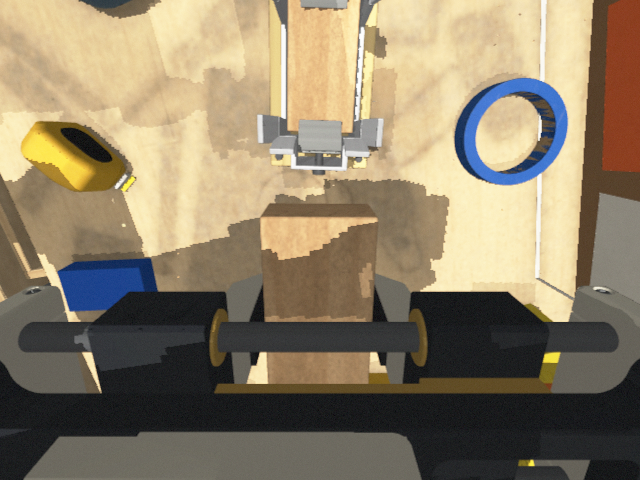

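The held block is straight in the gripper, with its far top edge at (262..377,217). The magazine is ahead, with lip tips at about (299..341,121) near and (302..346,8) far. A crop will sharpen those.

```bash
python3 - <<'E'
import cv2
a=cv2.imread("pics/w2.png"); cv2.imwrite("pics/w2c.png",cv2.resize(a[0:180,245:400],None,fx=3.3,fy=3.3,interpolation=cv2.INTER_CUBIC))
E
```

```text
(no output)
```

View pics/w2c.png

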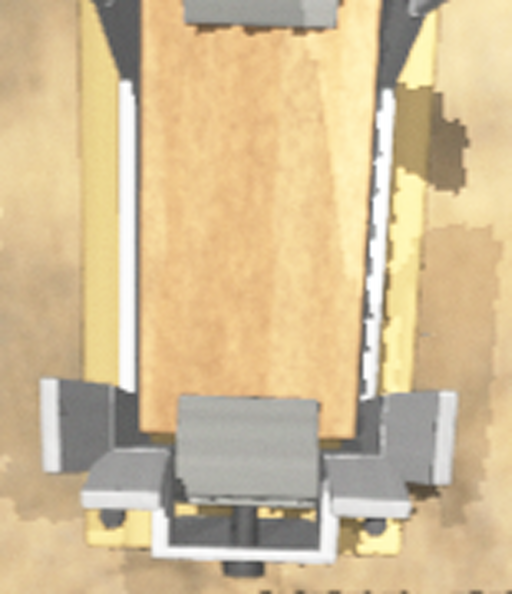

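The crop shows the near lip tip at (180..319,396), the far one at (185..337,24), and side flares at x 41 and 457.

```bash
python3 - <<'E'
from h import *
p=dict(np.load("w2.npz"))
g=lambda P:np.array(P,float)/3.3-.35+(245,0)
ang=lambda d:np.degrees(np.arctan2(d[1],d[0]))
for z in (93.5,96):
    L=plane(p,g([(180,395),(319,398),(185,22),(337,27)]),z); n=L[:2].mean(0);f=L[2:].mean(0)
    print("lips",L.round(1).tolist(),n,f,(n+f)/2,np.linalg.norm(f-n),ang(f-n))
F=plane(p,g([(41,425),(457,438),(82,490),(410,497)]),134); print("flare",F.round(1),(F[0]+F[1])/2,(F[2]+F[3])/2,ang(F[1]-F[0])+90,ang(F[3]-F[2])+90)
S=plane(p,g([(127,390),(370,397),(127,85),(388,92)]),60); a=S[:2].mean(0);b=S[2:].mean(0); print("sill",S.round(1).tolist(),(a+b)/2,ang(S[2]-S[0]),ang(S[3]-S[1]))
H=plane(p,[(262,217),(377,217)],224); print("held",H.round(1),H.mean(0)); m=H.mean(0)[:2]-np.array([599.88,95.41]);y=1.398
u=np.array([np.cos(y),np.sin(y)]); v=np.array([-u[1],u[0]]); print("along",m@u,"across",m@v,ang(H[1]-H[0])+90)
E
```

```text
lips [[601.9, 184.4, 93.5], [633.1, 178.3, 93.5], [616.8, 256.5, 93.5], [647.9, 250.1, 93.5]] [617.51887164 181.37815312  93.5       ] [632.38078664 253.30269945  93.5       ] [624.94982914 217.34042629  93.5       ] 73.44397104148845 78.32516543601743
lips [[602.0, 184.3, 96.0], [632.9, 178.3, 96.0], [616.8, 255.7, 96.0], [647.6, 249.4, 96.0]] [617.48935839 181.30794937  96.        ] [632.21079764 252.55266036  96.        ] [624.85007802 216.93030487  96.        ] 72.74977399548779 78.32516543601743
flare [[576.1 182.1 134. ]
 [655.7 165.7 134. ]
 [581.3 168.7 134. ]
 [645.3 156.1 134. ]] [615.90732073 173.8698943  134.        ] [613.27970495 162.39905563 134.        ] 78.37443874913856 78.89587400412465
sill [[587.1, 189.3, 60.0], [648.5, 176.9, 60.0], [601.1, 256.6, 60.0], [662.2, 244.4, 60.0]] [624.72747073 216.78799232  60.        ] 78.28596729492757 78.5087826624954
held [[585.5 144.1 224. ]
 [632.8 135.9 224. ]] [609.14436921 140.01293391 224.        ]
along 45.53159355928108 across -1.4574766825616994 80.07872911869039
```

>>> step_arm(deltas=[3,16,0,-0.5,40,6,30,0,-0.5,40,6,30,0,-0.7,40,6,30,0,0,40,3,15,0,0,40,0,0,0,0,40,0,0,-15,0,40,0,0,-20,0,40,0,0,-15,0,40,0,0,0,0,40])

```text
time: 6.5
tool_pos: [623.7, 216.2, 148.2]
tcp_rot: [-3.138, 0.002, 1.368]
contact_force: [-0.1, -0.7, -1.2]
grip_width: 50.1
finger_force: 30.0
```

>>> step_arm(deltas=[0,0,-5,0,40,0,0,-8,0,40,0,0,-8,0,40,0,0,-7,0,40,0,0,-5,0,40,0,0,-4,0,40,0,0,-3,0,40,0,0,-2,0,40,0,0,0,0,40,0,0,0,0,40])

```text
time: 7.75
tool_pos: [624.7, 217.2, 108.2]
tcp_rot: [3.141, -0.0, 1.369]
contact_force: [0.5, 0.2, -1.0]
grip_width: 50.4
finger_force: 30.0
```

>>> step_arm(deltas=[0,0,-1,0,40,0,0,-1,0,40,0,0,-0.5,0,40,0,0,0,0,40,0,0,0,0,40,0,0,0,0,40,0,0,0,0,40,0,0,0,0,40,0,0,0,0,40,0,0,0,0,40])

```text
time: 9.0
tool_pos: [624.6, 217.1, 105.6]
tcp_rot: [3.141, 0.0, 1.369]
contact_force: [-0.2, -2.2, 2.8]
grip_width: 50.3
finger_force: 30.0
```

```bash
python3 - <<'E'
from plant import *
import cv2
a=capture("top")[:,:,::-1]; b=capture("scene")[:,:,::-1]
r=lambda i,s:cv2.resize(i,s,interpolation=cv2.INTER_CUBIC)
cv2.imwrite("pics/c1.png",cv2.hconcat([r(a[110:215,140:245],(400,400)),r(b[130:250,200:300],(400,400))]))
o=get_obs();print(o["contact_force"],o["tool_pos"])
E
```

```text
[ 0.19171611 -1.49198448  3.58945785] [624.58195492 217.15014147 105.53971704]
```

View pics/c1.png

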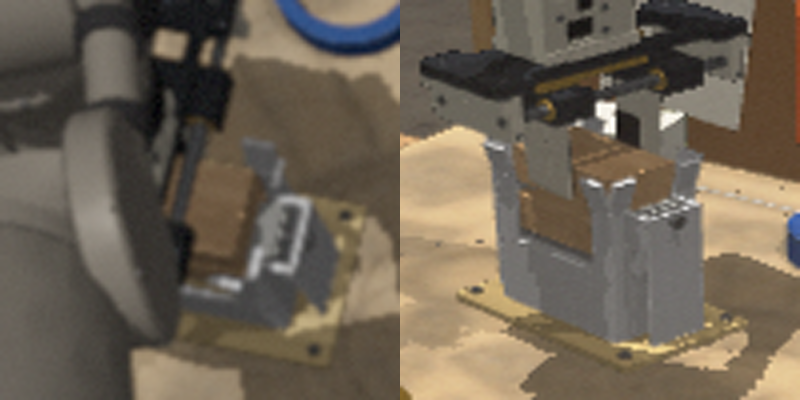

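The block sits flat in the mouth with about 4 N of upward contact from the lips, and the fingers are in the windows. Next: release, rise, close the fingers.

>>> step_arm(deltas=[0,0,0,0,70,0,0,0,0,70,0,0,0,0,70,0,0,0,0,70,0,0,10,0,70,0,0,20,0,70,0,0,20,0,70,0,0,10,0,70,0,0,0,0,70,0,0,0,0,70])

```text
time: 10.35
tool_pos: [624.1, 217.0, 164.7]
tcp_rot: [-3.14, 0.001, 1.369]
contact_force: [-0.3, -0.2, 0.3]
grip_width: 70.2
finger_force: 0.0
```

>>> step_arm(deltas=[0,0,0,0,0,0,0,0,0,0,0,0,0,0,0,0,0,0,0,0,0,0,0,0,0,0,0,0,0,0,0,0,0,0,0,0,0,0,0,0,0,0,0,0,0,0,0,0,0,0])

```text
time: 11.6
tool_pos: [624.5, 217.1, 165.5]
tcp_rot: [3.142, 0.0, 1.369]
contact_force: [0.1, 0.4, -0.3]
grip_width: 0.8
finger_force: 0.0
```

```bash
python3 - <<'E'
from plant import *
import cv2
a=capture("wrist")[:,:,::-1]; b=capture("scene")[:,:,::-1]
r=lambda i,s:cv2.resize(i,s,interpolation=cv2.INTER_CUBIC)
cv2.imwrite("pics/c2.png",cv2.hconcat([r(a,(400,400)),r(b[130:250,200:300],(400,400))]))
o=get_obs();print(o["time"],o["contact_force"],o["tool_pos"],o["grip_width"])
E
```

```text
11.7 [ 0.23421889 -0.20890012 -0.50086155] [624.55382689 217.1371285  165.51844729] 0.40888880554360907
```

View pics/c2.png

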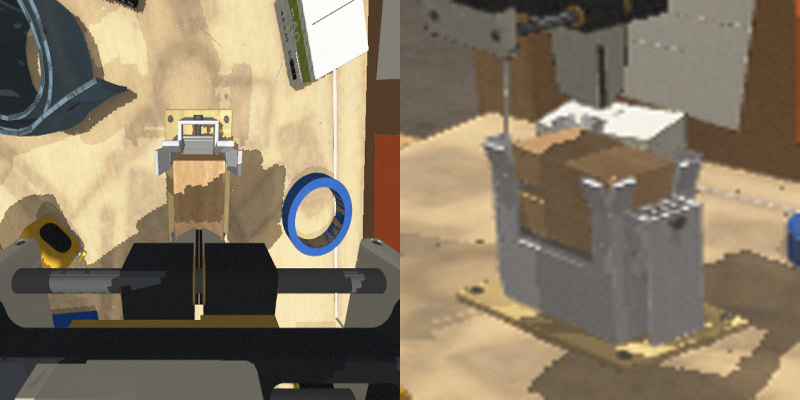

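The block lies flat in the mouth between the flares, and the closed fingers are above its middle. Pressing straight down now.

>>> step_arm(deltas=[0,0,-8,0,0,0,0,-12,0,0,0,0,-9,0,0,0,0,-3,0,0,0,0,-2.5,0,0,0,0,-2.5,0,0,0,0,-2.5,0,0,0,0,-2.5,0,0,0,0,-2.5,0,0,0,0,-2.5,0,0])

```text
time: 12.95
tool_pos: [625.8, 217.4, 120.3]
tcp_rot: [3.138, -0.002, 1.369]
contact_force: [0.9, -0.1, 4.6]
grip_width: 0.4
finger_force: 2.5
```

>>> step_arm(deltas=[0,0,-2.5,0,0,0,0,-2.5,0,0,0,0,-2.5,0,0,0,0,-2.5,0,0,0,0,-2.5,0,0,0,0,-2.5,0,0,0,0,-2.5,0,0,0,0,-2.5,0,0,0,0,-2.5,0,0,0,0,-1.5,0,0])

```text
time: 14.2
tool_pos: [625.8, 217.4, 96.2]
tcp_rot: [3.138, -0.002, 1.369]
contact_force: [0.4, 0.0, 4.9]
grip_width: 0.7
finger_force: 2.2
```

>>> step_arm(deltas=[0,0,-1.5,0,0,0,0,-1.5,0,0,0,0,-1.5,0,0,0,0,-1.5,0,0,0,0,-1.5,0,0,0,0,-1,0,0,0,0,-0.5,0,0,0,0,0,0,0,0,0,0,0,0,0,0,0,0,0])

```text
time: 15.45
tool_pos: [625.4, 217.3, 86.4]
tcp_rot: [3.139, -0.001, 1.369]
contact_force: [1.1, 0.3, 4.9]
grip_width: 0.8
finger_force: 2.8
```

>>> step_arm(deltas=[0,0,2,0,0,0,0,3,0,0,0,0,4,0,0,0,0,10,0,0,0,0,20,0,0,0,0,25,0,0,-5,-25,25,0,0,-7,-40,10,0,0,-7,-40,0,0,0,-5,-20,0,0,0])

```text
time: 16.7
tool_pos: [600.0, 90.5, 184.6]
tcp_rot: [-3.141, 0.0, 1.367]
contact_force: [-0.2, 0.2, 0.2]
grip_width: 0.8
finger_force: 0.0
```

```bash
python3 - <<'E'
from plant import *
import cv2
a=capture("wrist")[:,:,::-1]; b=capture("scene")[:,:,::-1]
r=lambda i,s:cv2.resize(i,s,interpolation=cv2.INTER_CUBIC)
cv2.imwrite("pics/c3.png",cv2.hconcat([r(a[0:200,220:420],(400,400)),r(b[130:250,200:300],(400,400))]))
o=get_obs();print(o["time"],o["contact_force"],o["tool_pos"])
E
```

```text
16.8 [-0.29650641 -0.54811189  0.00602551] [600.10187526  90.64476622 184.47856504]
```

View pics/c3.png

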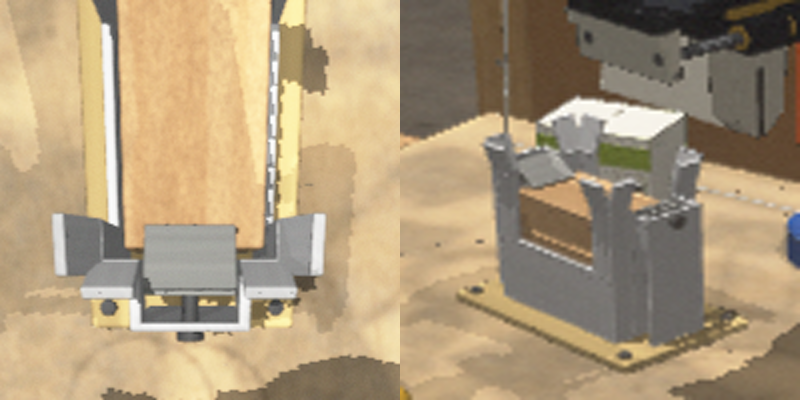

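The near lip is shut over the block and the far lip shows in the scene view. The block sits flat under them with the seam to the lower block visible, and the robot is clear.

```bash
python3 -c "
from plant import *
print(close_job())"
```

```text
the job is handed in; nothing more can be done
None
```

The spare oak block is pressed into the magazine, lying flat on the loaded block with the lips shut over it; I handed the job in at about 17 s with the robot clear.

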